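# Draw walnuts from the rotary dispenser into the dish

### The arm

A 7-joint arm with a two-finger parallel gripper is mounted at the origin on a cart in front of the work surface, level with it; the furniture and walls round the work are solid. World frame = base frame: x ahead of the robot, y to its left, z up, the work surface at z = 0. Lengths are in m, angles in rad, forces in N, time in s.
With the tool pointing down it reaches from about 0.425 to 0.8 m from the base axis. Payload 8.3 kg.
Tool frame: the origin (TCP) lies between the finger pads, 19 mm behind the fingertips; this is the grasp point; z points along the fingers, y is the line along which they close (so a half turn about z gives the same grasp; the last joint's range is limited). The gripper opens to 85 mm and grips with 20 to 120 N. Pads are 22 mm wide; open, the fingers measure 114 mm over their backs; the gripper's body (76 mm by 85 mm) begins 54 mm behind the grasp point. The pads swing forward as they close: fully open they stand 13 mm farther back than shut.
Start: joints at [-1.33, 0.383, 0.016, 1.37, -0.006, 1.388, -0.046], TCP at [0.187, 0.596, 0.25] pointing down, gripper open.
Joint ranges: [-2.95, 2.95], [-0.25, 2.06], [-1.52, 1.56], [0.18, 2.33], [-1.44, 4.58], [0.02, 2.06], [-3.01, 3.01]. Speed limits (rad/s): [2.39, 2.39, 3.01, 3.01, 3.14, 3.14, 3.14].

### API

Orientations are given as a 3x3 rotation matrix whose columns are the frame's x, y, z axes.
In Python, from station import arm gives the robot as it stands.
- The arm moves only by the tool jog_arm, never from a script. Its argument "targets" is a list of rows, each an object with "gripper": the closure, from -1 (fully open) to 1 (shut); "dp": the shift along the tool's x, y, z each as a share of 0.06 m, from -1 to 1, a list of three; "rot": the turn, a rotation vector about the tool's x, y, z each as a share of 10 degrees, from -1 to 1, a list of three. In form: [{"gripper": gripper, "dp": [x, y, z], "rot": [rx, ry, rz]}, ...]. A call has 1 to 12 rows; each row shifts and turns the commanded pose from where the row before left it, along the tool's axes as they then stand; what a row does not reach is not made up. A row lasts 1/8 s, in which the tool goes at most 62.5 mm and 10.7 degrees, less where a joint would pass 70% of its speed; a pose out of reach is approached as far as the arm can. A call with a number of a shift or a turn outside -1 to 1 is refused whole. A call with a gripper value outside its range is refused whole. The fingers move at their own pace and stop on an object; the grip force is fixed at half the most. Time passes only in rows, so rows that do not move let the fingers close. It gives the time, the measured TCP pose, the force, the opening and the grip force at its end, in the units of the state.
- arm.state(): the state, without advancing time (a new reading comes with each control period).
- arm.camera(name): name is "side" or "top" or "wrist"; returns (picture, depth): 384x512x3 uint8, red, green, blue; 384x512 float32, m along the optical axis (not along the pixel's ray), 0 where there is no reading.
- arm.get_calibration(name): a dict with "fx", "fy", "cx", "cy" (pixels), "distortion" ([k1, k2, p1, p2, k3] as OpenCV has them; the pictures are not rectified), "eye" and "attitude" of the camera in the world; the wrist camera has in their place "T_tool_cam" (4x4, takes a point from camera to tool coordinates, whose origin is the TCP and whose axes are the flange's). Camera axes: x right, y down, z forward; pixel columns grow to the right and rows downward; lengths in m; the calibration is good to about 2 mm. A picture is of the moment at which its call begins: read the wrist's pose just before it. get_calibration takes no time and is no camera call.
- arm.close_job(): hands the job in; it is judged then, once.
The state is a dict: "time": time; "qpos": joint angles; "qvel": joint speeds; "joint_torque": joint torques, N m; "position": TCP position; "ee_rot": TCP orientation; "wrist_force": force on the tool from outside, world axes, zero at the start; "ft_torque": the same for the moment, N m; "grip_width": opening from 0.0 (shut) to 1.0 (fully open); "gripper_force": force on a finger pad.
Only numpy, scipy, OpenCV 4.12 (cv2) and the standard library are available. Lean on these libraries where they do the work, as an engineer would, in place of code of your own. Each camera call takes 0.05 s, during which the arm holds its last target. There are 200 camera calls.

### The job

Get the four walnuts out of the rotary dry-food dispenser and into the dish. Turn the drum by the grip on its lid until the walnut compartment's tab faces the pointer above the chute, take the dish from the chopping board and press its rim against the paddle under the chute so that the walnuts slide into it, then set the dish with all four walnuts upright on the board again. The figs in the next compartment stay in the dispenser, and the lemon, lime and mug stay where they are.

Things in the scene. Friction and masses are not known exactly. Their poses are not given: they have to be found in the camera images.
- dispenser: Fixed white stand. Origin on the worktop under the drum's axis; the chute points along its -x. Column 187 mm high, x -43 to +103, y +-88 mm. Floor plate on top, 224 mm square with rounded corners, top at z 193, with an outlet of +-32 degrees about -x: what stands over it drops on the chute (28 degrees slope, 116 mm wide outside). Under the chute, before the column, is open room for the dish.
- pointer (a point): Tip line of the grey triangular pointer on the floor plate's edge above the chute: 112 mm from the drum's axis along the dispenser's -x, 193 mm above the worktop (triangle 22 mm long, pointing out).
- chute_lip (a point): Middle of the chute's lower edge: dispenser x -132, y 0, z 127 mm. Before it stands the gate plate (129 mm wide, up to z 154), between two ears that reach to x -154. Walnuts leave outward and come down 10 to 70 mm beyond the lip, up to 35 mm to either side. Apart from the paddle nothing there hangs below z 120 (dropped gate: z 89).
- drum: Clear lidded drum, 208 mm across, 75 high, five 72-degree compartments; turns about z either way (friction 0.06 N m), stays where left. Origin on the axis at the floor plate, z 193. Its -x points through the walnut compartment; figs in the next one counter-clockwise from above, three empty. Walnuts start 1.15 to 2.1 rad counter-clockwise of the pointer: turn clockwise; past it the figs come.
- walnut_tab (a point): Foot of the small grey tab in the middle of the walnut compartment's outer wall, 110 mm from the axis, at the floor plate. All five compartments have such a tab. The tab faces the pointer when the two points are within a few mm in plan.
- drum_grip (a point): On the axis, 96 mm above the floor plate (z 289), in the white grip bar on the lid: bar 100 mm long (drum's x), 20 mm wide (drum's y), z 267 to 297.
- paddle (a joint): Rocker under the chute with paddle and gate: 0 shut (spring-held), 0.50 rad at its stop. The gate drops below the lip and frees the walnuts from about 0.42 rad. Pushing the paddle in (dispenser +x) by about 25 mm, with 2 to 4 N, opens it fully; let go, it springs shut.
- paddle_face (a point): Centre of the paddle's front face: upright grey plate, 76 wide, 58 high, under the chute. Shut: dispenser x -113, y 0, z 82 mm (plate z 53 to 111). The rim of the dish, its foot 0 to 20 mm above the worktop, meets it; paddle pressed home, the dish's far rim is at about dispenser x -87, its centre at -157.
- dish: Round white straight-sided baking dish with a fluted outside, 140 mm across the rim, 66 mm high, foot 133 mm across; wall upright and 8 mm thick, inner floor 8 mm up. Origin at the centre of its underside. It can be pinched from above at the rim, one finger inside, TCP 66 mm from its axis, 50 to 62 mm above its underside; keep the hand on the side away from the chute.
- board: Wooden chopping board, fixed, 250 mm (its x) by 360 mm (its y), 22 mm thick. Origin at the centre of its underside. The dish starts on it. A wall cupboard hangs above the back left of it (underside at z 490): come to the dish from the right, not over the back.
- walnut_1: Walnut, one of four in the walnut compartment: round, 30 to 32 mm, 12 g. Origin at its centre.
- walnut_2: Walnut, one of four in the walnut compartment: round, 30 to 32 mm, 12 g. Origin at its centre.
- walnut_3: Walnut, one of four in the walnut compartment: round, 30 to 32 mm, 12 g. Origin at its centre.
- walnut_4: Walnut, one of four in the walnut compartment: round, 30 to 32 mm, 12 g. Origin at its centre.
- fig_1: Dried fig, one of three in the fig compartment: flat, 35 mm across, 15 mm high with a short stalk, 18 g. Origin at its underside.
- fig_2: Dried fig, one of three in the fig compartment: flat, 35 mm across, 15 mm high with a short stalk, 18 g. Origin at its underside.
- fig_3: Dried fig, one of three in the fig compartment: flat, 35 mm across, 15 mm high with a short stalk, 18 g. Origin at its underside.
- lemon: Lemon lying on the board behind the dish, 71 mm long. Leave it.
- lime: Lime, 60 mm long, on the worktop left of the dispenser. Leave it.
- mug: Mug, 96 mm high, 87 mm across, standing right of the dispenser. Leave it.

How it is judged:
On the way, in this order (a step that is already met when the one before it is completed fails the run):
1. the walnut compartment's tab faces the pointer (within 15 mm at the drum's edge) and the drum stands still (horizontal distance between walnut_tab and pointer below 0.015 m and angular speed of drum below 0.1 rad/s), for 0.2 s.
2. all four walnuts are in the dish and the paddle has been let go (horizontal distance between each of walnut_1, walnut_2, walnut_3, walnut_4 and dish below 0.056 m and z of walnut_1 in the frame of dish between 0.008 and 0.066 m and z of walnut_2 in the frame of dish between 0.008 and 0.066 m and z of walnut_3 in the frame of dish between 0.008 and 0.066 m and z of walnut_4 in the frame of dish between 0.008 and 0.066 m and value of joint paddle below 0.08 rad), for 0.2 s.
At the end, for the whole second after the job is handed in: All four walnuts lie in the dish (within 56 mm of its axis, below its rim); the dish stands upright (0.1 rad) and at rest on the board, its centre 40 mm or more inside the edges; the paddle is shut (below 0.08 rad) (all of step 2 and x of dish in the frame of board between -0.085 and 0.085 m and y of dish in the frame of board between -0.14 and 0.14 m and z of dish in the frame of board between 0.017 and 0.028 m and angle between dish's own z axis and vertical below 0.1 rad and linear speed of dish below 0.02 m/s); the robot touches nothing.
It fails at once if a fig falls through the outlet (height (world z) of any of fig_1, fig_2, fig_3 below 0.18 m).
It fails at once if a walnut drops on the worktop ((height (world z) of walnut_1 below 0.05 m and horizontal distance between walnut_1 and dish above 0.08 m) or (height (world z) of walnut_2 below 0.05 m and horizontal distance between walnut_2 and dish above 0.08 m) or (height (world z) of walnut_3 below 0.05 m and horizontal distance between walnut_3 and dish above 0.08 m) or (height (world z) of walnut_4 below 0.05 m and horizontal distance between walnut_4 and dish above 0.08 m)).
It fails at once if the lemon, lime or mug is moved by more than 40 mm (distance of any of lemon, lime, mug from where it was at the start of the episode above 0.04 m).
It also fails if it takes over 64 s, if anything falls off the work surface, if the arm or the gripper's body presses on something with over 40 N, if the wrist force passes 120 N, or if a joint passes its speed limit or range.

## Working session

There is one attempt and no reset: what is moved stays moved. The work goes in short steps, Python scripts to look and compute and a tool call to move; the robot and the scene stay as the last step left them, time stands still between calls to the robot, and variables do not carry over. Pictures are saved under pics/ and viewed, at most 10 in all, crops included, and the job is handed in when it is done.

Besides the shell and the picture viewer there is one more tool, called after "Emit:" by a JSON object that holds its "op" and its "data". jog_arm: Moves the arm, as the interface text tells. Its arguments: {"type":"object","properties":{"targets":{"type":"array"}},"required":["targets"]}

```bash
mkdir -p pics
cat > h.py <<'E'
import numpy as np, cv2
from station import arm
def grab(n,save=None):
    s=arm.state(); p,d=arm.camera(n); c=arm.get_calibration(n)
    if save: cv2.imwrite('pics/'+save,p[:,:,::-1])
    if 'T_tool_cam' in c:
        T=np.eye(4);T[:3,:3]=s['ee_rot'];T[:3,3]=s['position'];T=T@np.array(c['T_tool_cam'])
    else:
        T=np.eye(4);T[:3,:3]=np.array(c['attitude']);T[:3,3]=c['eye']
    K=np.array([[c['fx'],0,c['cx']],[0,c['fy'],c['cy']],[0,0,1]])
    D=np.array(c['distortion'],float)
    h,w=d.shape
    uv=np.stack(np.meshgrid(np.arange(w),np.arange(h)),-1).reshape(-1,1,2).astype(np.float32)
    n_=cv2.undistortPoints(uv,K,D).reshape(h,w,2)
    X=np.concatenate([n_*d[...,None],d[...,None]],-1)@T[:3,:3].T+T[:3,3]
    X[d==0]=np.nan
    return p,d,X,T,K,D
def proj(P,T,K,D):
    q=(np.asarray(P)-T[:3,3])@T[:3,:3]
    return cv2.projectPoints(q.reshape(-1,1,3),np.zeros(3),np.zeros(3),K,D)[0].reshape(-1,2)
def st():
    s=arm.state(); print(s['time'],np.round(s['position'],4),np.round(s['ee_rot'],3).tolist(),np.round(s['wrist_force'],1),s['grip_width'],s['gripper_force'],np.round(s['qpos'],2))
E
python3 - <<'E'
from h import *
for n in ['top','side']:
    r=grab(n,n+'0.png'); np.savez('pics/'+n+'0.npz',p=r[0],X=r[2]); print(n,r[3])
st()
E
```

```text
top [[ 0.00342366 -0.99770332  0.06764886  0.47733317]
 [-0.99981218 -0.00212474  0.01926349  0.1248368 ]
 [-0.01907551 -0.06770211 -0.99752321  1.42958696]
 [ 0.          0.          0.          1.        ]]
side [[ 0.78204331 -0.47292496  0.40589438  0.03796031]
 [-0.62308613 -0.60701393  0.49325223 -0.48472159]
 [ 0.01311225 -0.63865176 -0.76938417  1.14201408]
 [ 0.          0.          0.          1.        ]]
0.1 [0.1868 0.596  0.2491] [[-0.954, 0.299, -0.001], [0.299, 0.954, -0.002], [-0.0, -0.002, -1.0]] [ 0.7 -0.8 -0.1] 0.9985171540971284 0.0 [-1.33  0.38  0.02  1.37 -0.01  1.39 -0.05]
```

View pics/top0.png

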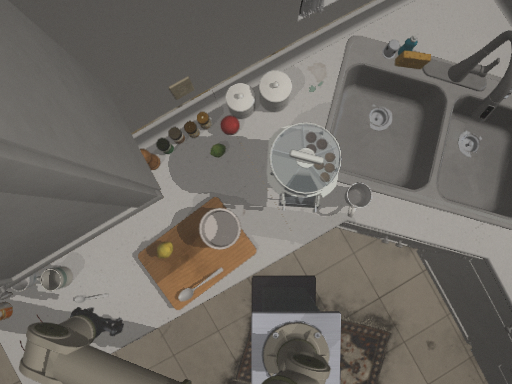

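View pics/side0.png

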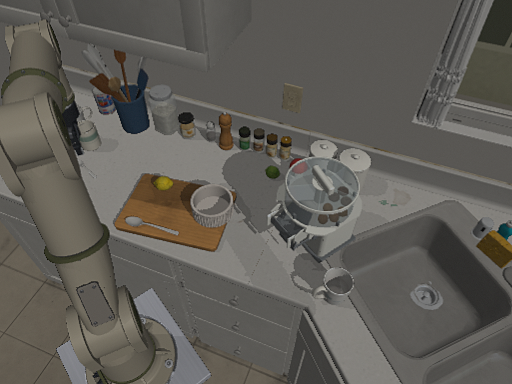

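Run:
```python
from h import *
f=np.load('pics/top0.npz');p=f['p'];X=f['X']
c=cv2.resize(p[115:220,255:385],None,fx=6,fy=5.7,interpolation=cv2.INTER_CUBIC);cv2.imwrite('pics/drum0.png',c[:600,:800,::-1])
for n in ['top','side']:
    X=np.load(f'pics/{n}0.npz')['X'];x,y,z=X[...,0],X[...,1],X[...,2]
    with np.errstate(invalid='ignore'):
        near=(x>.4)&(x<.85)&(y<.15)&(y>-.3)
        bar=near&(z>.288)&(z<.31)
        P=X[bar];c=np.median(P,0);print(n,'bar',len(P),c,cv2.minAreaRect((P[:,:2]*1000).astype(np.float32)))
        rim=(x>.3)&(x<.65)&(y>.05)&(y<.4)&(z>.078)&(z<.1); R=X[rim]
        # fit circle robustly
        print('rim',len(R),R.min(0),R.max(0),cv2.minEnclosingCircle((R[:,:2]*1000).astype(np.float32)), np.median(R[:,2]))
        for lo,hi in [(.258,.28),(.18,.205),(.14,.16),(.12,.14)]:
            m=near&(z>lo)&(z<hi); Q=X[m]; 
            if len(Q): print(lo,len(Q),Q.min(0).round(3),Q.max(0).round(3),cv2.minEnclosingCircle((Q[:,:2]*1000).astype(np.float32)))
```

```text
top bar 243 [ 0.66494254 -0.00241792  0.29626646] ((665.533935546875, -2.2094383239746094), (99.73770904541016, 21.365312576293945), 75.8895034790039)
rim 338 [0.38386055 0.19739484 0.07824621] [0.52230326 0.33644884 0.09475517] ((453.3961486816406, 266.7017517089844), 69.9753189086914) 0.08775539346768624
0.258 3751 [ 0.56 -0.11  0.26] [0.772 0.101 0.28 ] ((666.0330810546875, -3.441328525543213), 106.82305908203125)
0.18 635 [ 0.535 -0.118  0.18 ] [0.778 0.108 0.205] ((662.00341796875, -2.9952070713043213), 131.6297149658203)
0.14 134 [ 0.511 -0.056  0.14 ] [0.579 0.066 0.16 ] ((541.0562133789062, 4.131848335266113), 61.90462875366211)
0.12 206 [ 0.508 -0.057  0.124] [0.57  0.068 0.14 ] ((543.7337036132812, 4.483994960784912), 64.89310455322266)
side bar 206 [ 0.66075327 -0.00902785  0.29538261] ((663.4262084960938, -5.660774230957031), (98.9405746459961, 19.873897552490234), 74.8635482788086)
rim 365 [0.38033618 0.19363412 0.07807629] [0.52194311 0.33624039 0.09266137] ((451.85760498046875, 265.27581787109375), 71.65167999267578) 0.08663182630964772
0.258 3126 [ 0.558 -0.112  0.258] [0.771 0.101 0.28 ] ((663.9073486328125, -4.998157978057861), 107.48353576660156)
0.18 930 [ 0.533 -0.12   0.18 ] [0.769 0.108 0.205] ((655.2012329101562, -12.19798755645752), 129.69073486328125)
0.14 391 [ 0.507 -0.064  0.14 ] [0.589 0.058 0.16 ] ((550.6152954101562, -3.4977855682373047), 69.308837890625)
0.12 382 [ 0.508 -0.098  0.12 ] [0.748 0.058 0.14 ] ((630.54296875, -22.629322052001953), 139.38458251953125)
```

View pics/drum0.png

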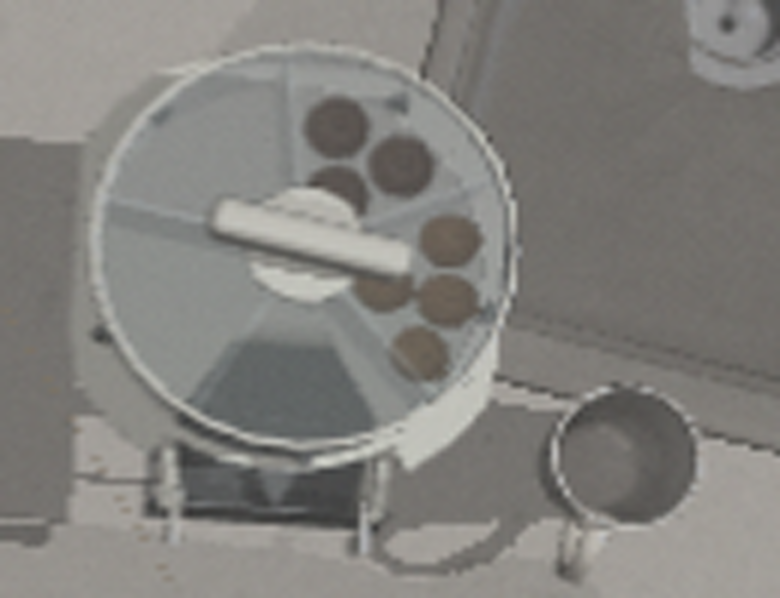

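Run:
```python
from h import *
c=arm.get_calibration('top');K=np.array([[c['fx'],0,c['cx']],[0,c['fy'],c['cy']],[0,0,1]]);R=np.array(c['attitude']);e=np.array(c['eye'])
def ray(u,v,z):
    n=cv2.undistortPoints(np.array([[[u,v]]],np.float32),K,np.array(c['distortion']))[0,0]
    d=R@np.array([*n,1]);return e+d*(z-e[2])/d[2]
A=np.array([.665,-.004])
for u,v in [(275,505),(277,500)]:
    w=ray(255+u/6,115+v/5.7,.193);print('tip',w,np.linalg.norm(w[:2]-A),np.degrees(np.arctan2(*(w[:2]-A)[::-1])))
for n in ['top','side']:
    X=np.load(f'pics/{n}0.npz')['X'];x,y,z=X[...,0],X[...,1],X[...,2]
    with np.errstate(invalid='ignore'):
        m=(x>.49)&(x<.56)&(abs(y)<.09)&(z>.1)&(z<.17);Q=X[m]
    print(n,len(Q),cv2.minAreaRect((Q[:,:2]*1000).astype(np.float32)),Q.min(0),Q.max(0))
    # front envelope
    for a in np.arange(-.07,.08,.01):
        k=abs(Q[:,1]-a)<.005
        if k.any(): print(round(a,2),Q[k,0].min().round(4),Q[k][Q[k,0].argmin()][2].round(3))
X=np.load('pics/top0.npz')['X']
for v,u in [(249//1,300)]: pass
# board
b=(abs(X[...,2]-.022)<.006)&(X[...,0]>.25)&(X[...,0]<.6)&(X[...,1]>.1)&(X[...,1]<.52);
p=np.load('pics/top0.npz')['p'].astype(int);b&=(p[...,0]-p[...,2]>45)
print('board',b.sum(),cv2.minAreaRect((X[b][:,:2]*1000).astype(np.float32)),np.median(X[b][:,2]))
```

```text
tip [0.53300811 0.00308144 0.193     ] 0.13218171726502737 176.92899339702794
tip [0.5357396  0.00203322 0.193     ] 0.12940112018162592 177.3276629882566
top 330 ((534.337646484375, 5.758541107177734), (124.74990844726562, 51.555233001708984), 89.69029235839844) [ 0.50830185 -0.05654894  0.12388561] [0.55995302 0.06815147 0.16895931]
-0.06 0.5217 0.126
-0.05 0.5245 0.14
-0.04 0.5083 0.137
-0.03 0.5247 0.132
-0.02 0.5248 0.13
-0.01 0.5276 0.14
0.0 0.5277 0.138
0.01 0.5277 0.137
0.02 0.5279 0.131
0.03 0.5281 0.126
0.04 0.5308 0.139
0.05 0.531 0.135
0.06 0.5235 0.161
0.07 0.5311 0.131
side 532 ((535.0703735351562, -2.2471580505371094), (121.23869323730469, 51.87853240966797), 87.50109100341797) [ 0.50722845 -0.06375975  0.12108349] [0.55998277 0.0585527  0.16989267]
-0.06 0.5212 0.126
-0.05 0.5072 0.146
-0.04 0.5087 0.138
-0.03 0.5219 0.134
-0.02 0.5241 0.139
-0.01 0.5259 0.135
0.0 0.5256 0.136
0.01 0.5259 0.135
0.02 0.5262 0.134
0.03 0.528 0.135
0.04 0.5276 0.136
0.05 0.5128 0.132
0.06 0.5148 0.167
board 3345 ((363.791015625, 355.83306884765625), (246.781005859375, 359.2737731933594), 36.93986892700195) 0.02109894466436657
```

```bash
cat >> h.py <<'E'
from scipy.spatial.transform import Rotation as Ro
def plan(wps,g,start=None):
    """wps: (x,y,z,yaw_deg of tool y,nrows); prints rows"""
    import json
    s=arm.state(); p=np.array(s['position']);R=np.array(s['ee_rot'])
    if start is not None: p,R=start
    rows=[]
    for x,y,z,yaw,n in wps:
        a=np.radians(yaw);c=np.array([np.cos(a),np.sin(a),0]);zz=np.array([0,0,-1.]);T=np.stack([np.cross(c,zz),c,zz],1)
        for i in range(n):
            k=1/(n-i)
            dp=R.T@((np.array([x,y,z])-p)*k)/.06
            rv=Ro.from_matrix(R.T@T).as_rotvec()*k/np.radians(10)
            dp,rv=dp.round(2),rv.round(2)
            if max(abs(dp).max(),abs(rv).max())>1: print('OVER',dp,rv)
            rows.append({"gripper":g,"dp":dp.tolist(),"rot":rv.tolist()})
            p=p+R@dp*.06;R=R@Ro.from_rotvec(rv*np.radians(10)).as_matrix()
    for i in range(0,len(rows),12): print(json.dumps(rows[i:i+12]))
    return p,R
E
python3 - <<'E'
from h import *
X=np.load('pics/top0.npz')['X'];print('lemon',X[246:253,162:168].reshape(-1,3).mean(0))
plan([(.42,.36,.36,45,7),(.55,.12,.38,10,5),(.665,-.004,.36,-14.4,4)],-1)
E
```

```text
lemon [0.38113545 0.45770461 0.07163881]
[{"gripper": -1, "dp": [-0.7, -0.37, -0.26], "rot": [-0.0, 0.0, 0.39]}, {"gripper": -1, "dp": [-0.72, -0.32, -0.26], "rot": [-0.0, 0.0, 0.39]}, {"gripper": -1, "dp": [-0.74, -0.27, -0.26], "rot": [-0.0, 0.0, 0.4]}, {"gripper": -1, "dp": [-0.76, -0.22, -0.27], "rot": [-0.0, 0.0, 0.39]}, {"gripper": -1, "dp": [-0.77, -0.17, -0.26], "rot": [-0.0, 0.0, 0.4]}, {"gripper": -1, "dp": [-0.78, -0.12, -0.27], "rot": [-0.0, 0.0, 0.39]}, {"gripper": -1, "dp": [-0.79, -0.06, -0.26], "rot": [-0.01, 0.0, 0.4]}, {"gripper": -1, "dp": [-0.87, -0.26, -0.07], "rot": [0.0, 0.0, 0.7]}, {"gripper": -1, "dp": [-0.9, -0.15, -0.07], "rot": [0.0, 0.0, 0.7]}, {"gripper": -1, "dp": [-0.91, -0.04, -0.06], "rot": [0.0, 0.0, 0.7]}, {"gripper": -1, "dp": [-0.91, 0.07, -0.07], "rot": [0.0, 0.0, 0.7]}, {"gripper": -1, "dp": [-0.89, 0.18, -0.06], "rot": [0.0, 0.0, 0.7]}]
[{"gripper": -1, "dp": [-0.59, 0.38, 0.08], "rot": [0.0, 0.0, 0.61]}, {"gripper": -1, "dp": [-0.55, 0.44, 0.08], "rot": [0.0, 0.0, 0.61]}, {"gripper": -1, "dp": [-0.5, 0.5, 0.09], "rot": [0.0, 0.0, 0.61]}, {"gripper": -1, "dp": [-0.43, 0.56, 0.08], "rot": [0.0, 0.0, 0.61]}]
```

Emit:
{"op": "jog_arm", "data": {"targets": [{"gripper": -1,"dp": [-0.7,-0.37,-0.26],"rot": [0,0,0.39]},{"gripper": -1,"dp": [-0.72,-0.32,-0.26],"rot": [0,0,0.39]},{"gripper": -1,"dp": [-0.74,-0.27,-0.26],"rot": [0,0,0.4]},{"gripper": -1,"dp": [-0.76,-0.22,-0.27],"rot": [0,0,0.39]},{"gripper": -1,"dp": [-0.77,-0.17,-0.26],"rot": [0,0,0.4]},{"gripper": -1,"dp": [-0.78,-0.12,-0.27],"rot": [0,0,0.39]},{"gripper": -1,"dp": [-0.79,-0.06,-0.26],"rot": [0,0,0.4]},{"gripper": -1,"dp": [-0.87,-0.26,-0.07],"rot": [0,0,0.7]},{"gripper": -1,"dp": [-0.9,-0.15,-0.07],"rot": [0,0,0.7]},{"gripper": -1,"dp": [-0.91,-0.04,-0.06],"rot": [0,0,0.7]},{"gripper": -1,"dp": [-0.91,0.07,-0.07],"rot": [0,0,0.7]},{"gripper": -1,"dp": [-0.89,0.18,-0.06],"rot": [0,0,0.7]}]}}

```text
time: 1.6
position: [0.5503, 0.1184, 0.3801]
ee_rot: [[-0.17, 0.985, -0.0], [0.985, 0.17, 0.0], [0.0, -0.0, -1.0]]
wrist_force: [1.8, 0.5, -0.0]
grip_width: 1.0
gripper_force: 0.0
```

Emit:
{"op": "jog_arm", "data": {"targets": [{"gripper": -0.5,"dp": [-0.59,0.38,0.08],"rot": [0.0,0.0,0.61]},{"gripper": -0.5,"dp": [-0.55,0.44,0.08],"rot": [0.0,0.0,0.61]},{"gripper": -0.5,"dp": [-0.5,0.5,0.09],"rot": [0.0,0.0,0.61]},{"gripper": -0.5,"dp": [-0.43,0.56,0.08],"rot": [0.0,0.0,0.61]},{"gripper": -0.5,"dp": [0,0,0],"rot": [0.0,0.0,0]}]}}

```text
time: 2.22
position: [0.666, -0.0072, 0.3576]
ee_rot: [[0.255, 0.967, -0.004], [0.967, -0.255, -0.003], [-0.004, -0.003, -1.0]]
wrist_force: [-0.1, 1.0, -0.1]
grip_width: 0.746
gripper_force: 0.0
```

Run:
```python
from h import *
st()
p,d,X,*_=grab('wrist','w1.png')
with np.errstate(invalid='ignore'):
    b=(X[...,2]>.287)&(X[...,2]<.31)&(np.hypot(X[...,0]-.665,X[...,1]+.004)<.07)
P=X[b];print(len(P),cv2.minAreaRect((P[:,:2]*1000).astype(np.float32)),np.median(P[:,2]) if len(P) else 0)
plan([(.665,-.004,.294,-14.4,3)],-.5)
```

```text
2.225 [ 0.666  -0.0072  0.3576] [[0.255, 0.967, -0.004], [0.967, -0.255, -0.003], [-0.004, -0.003, -1.0]] [-0.1  1.  -0.1] 0.7463238789189038 0.0 [-0.4   0.52  0.63  1.03 -0.3   1.68 -0.12]
4569 ((663.40087890625, -3.366832733154297), (98.826904296875, 19.861675262451172), 75.74554443359375) 0.2970299211268349
[{"gripper": -0.5, "dp": [0.01, -0.0, 0.36], "rot": [-0.0, 0.0, -0.0]}, {"gripper": -0.5, "dp": [0.0, -0.01, 0.36], "rot": [-0.01, 0.01, -0.01]}, {"gripper": -0.5, "dp": [0.01, -0.0, 0.36], "rot": [-0.0, 0.0, -0.0]}]
```

View pics/w1.png

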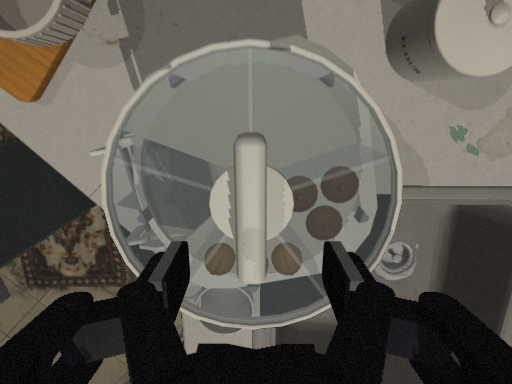

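Emit:
{"op": "jog_arm", "data": {"targets": [{"gripper": -0.5,"dp": [0.06,0.03,0.36],"rot": [0,0,0]},{"gripper": -0.5,"dp": [0,0,0.36],"rot": [0,0,0]},{"gripper": -0.5,"dp": [0,0,0.36],"rot": [0,0,0]},{"gripper": 1,"dp": [0,0,0],"rot": [0,0,0]},{"gripper": 1,"dp": [0,0,0],"rot": [0,0,0]},{"gripper": 1,"dp": [0,0,0],"rot": [0,0,0]},{"gripper": 1,"dp": [0,0,0],"rot": [0,0,0]}]}}

```text
time: 3.15
position: [0.6652, 0.0011, 0.2975]
ee_rot: [[0.247, 0.969, -0.005], [0.969, -0.247, 0.003], [0.002, -0.006, -1.0]]
wrist_force: [-20.1, 4.6, 9.4]
grip_width: 0.216
gripper_force: 61.5
```

Emit:
{"op": "jog_arm", "data": {"targets": [{"gripper": 1,"dp": [0,0,0],"rot": [0,0,0.4]},{"gripper": 1,"dp": [0,0,0],"rot": [0,0,0.7]},{"gripper": 1,"dp": [0,0,0],"rot": [0,0,0.7]},{"gripper": 1,"dp": [0,0,0],"rot": [0,0,0.7]},{"gripper": 1,"dp": [0,0,0],"rot": [0,0,0.7]}]}}

```text
time: 3.78
position: [0.6676, -0.0004, 0.2975]
ee_rot: [[0.727, 0.687, 0.001], [0.687, -0.727, 0.001], [0.001, -0.0, -1.0]]
wrist_force: [-4.8, -0.6, 2.6]
grip_width: 0.216
gripper_force: 60.6
```

Emit:
{"op": "jog_arm", "data": {"targets": [{"gripper": 1,"dp": [0,0,0],"rot": [0,0,0.7]},{"gripper": 1,"dp": [0,0,0],"rot": [0,0,0.7]},{"gripper": 1,"dp": [0,0,0],"rot": [0,0,0.7]},{"gripper": 1,"dp": [0,0,0],"rot": [0,0,0.7]},{"gripper": 1,"dp": [0,0,0],"rot": [0,0,0.7]},{"gripper": 1,"dp": [0,0,0],"rot": [0,0,0.6]},{"gripper": 1,"dp": [0,0,0],"rot": [0,0,0.4]},{"gripper": 1,"dp": [0,0,0],"rot": [0,0,0]},{"gripper": 1,"dp": [0,0,0],"rot": [0,0,0]}]}}

```text
time: 4.9
position: [0.669, -0.0042, 0.2975]
ee_rot: [[1.0, -0.028, 0.004], [-0.028, -1.0, -0.004], [0.004, 0.004, -1.0]]
wrist_force: [5.0, -9.3, -0.8]
grip_width: 0.22
gripper_force: 60.2
```

Emit:
{"op": "jog_arm", "data": {"targets": [{"gripper": 1,"dp": [0,0,0],"rot": [0,0,0.22]},{"gripper": 1,"dp": [0,0,0],"rot": [0,0,0]},{"gripper": -0.5,"dp": [0,0,0],"rot": [0,0,0]},{"gripper": -0.5,"dp": [0,0,0],"rot": [0,0,0]},{"gripper": -0.5,"dp": [0,0,0],"rot": [0,0,0]},{"gripper": -0.5,"dp": [0,0,-0.4],"rot": [0,0,0]},{"gripper": -0.5,"dp": [0,0,-1],"rot": [0,0,0]},{"gripper": -0.5,"dp": [-0.8,-0.5,-0.3],"rot": [0,0,0]},{"gripper": -0.5,"dp": [-0.8,-0.5,0],"rot": [0,0,0]},{"gripper": -0.5,"dp": [0,0,0],"rot": [0,0,0]}]}}

```text
time: 6.15
position: [0.5735, 0.071, 0.3977]
ee_rot: [[0.999, -0.053, -0.001], [-0.053, -0.999, 0.004], [-0.002, -0.004, -1.0]]
wrist_force: [-0.8, -0.0, 0.9]
grip_width: 0.75
gripper_force: 0.0
```

Run:
```python
from h import *
st()
for n in ['wrist','top']:
    p,d,X,*_=grab(n,n+'2.png')
    with np.errstate(invalid='ignore'):
        b=(X[...,2]>.287)&(X[...,2]<.31)&(np.hypot(X[...,0]-.665,X[...,1]+.004)<.056)
    P=X[b];print(len(P),cv2.minAreaRect((P[:,:2]*1000).astype(np.float32)) if len(P) else 0)
```

```text
6.15 [0.5735 0.071  0.3977] [[0.999, -0.053, -0.001], [-0.053, -0.999, 0.004], [-0.002, -0.004, -1.0]] [-0.8 -0.   0.9] 0.7496581758750801 0.0 [-0.85  0.35  0.97  1.24 -0.3   1.69 -1.57]
4353 ((659.349609375, -4.026846885681152), (21.154876708984375, 91.0213394165039), 85.66506958007812)
0 0
```

View pics/wrist2.png

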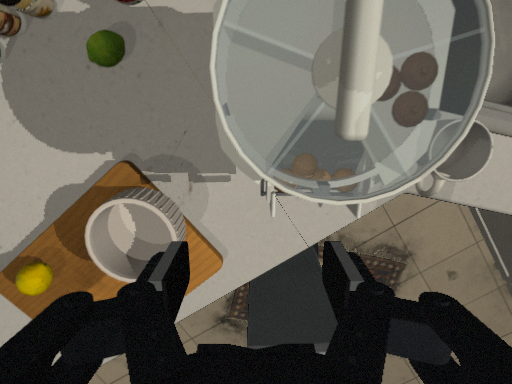

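Run:
```python
from h import *
plan([(.47,.2,.3,-60,5),(.398,.303,.2,-34,4),(.398,.303,.08,-34,4)],-.4)
```

```text
[{"gripper": -0.4, "dp": [-0.38, -0.42, 0.33], "rot": [-0.0, -0.0, -0.67]}, {"gripper": -0.4, "dp": [-0.33, -0.46, 0.33], "rot": [-0.0, -0.0, -0.67]}, {"gripper": -0.4, "dp": [-0.27, -0.5, 0.33], "rot": [-0.0, -0.0, -0.67]}, {"gripper": -0.4, "dp": [-0.21, -0.53, 0.32], "rot": [-0.0, -0.0, -0.67]}, {"gripper": -0.4, "dp": [-0.14, -0.54, 0.33], "rot": [-0.01, -0.01, -0.66]}, {"gripper": -0.4, "dp": [-0.05, -0.52, 0.42], "rot": [0.0, 0.0, -0.65]}, {"gripper": -0.4, "dp": [0.02, -0.53, 0.41], "rot": [0.0, 0.0, -0.65]}, {"gripper": -0.4, "dp": [0.07, -0.52, 0.42], "rot": [0.0, 0.0, -0.65]}, {"gripper": -0.4, "dp": [0.13, -0.5, 0.41], "rot": [0.0, 0.01, -0.65]}, {"gripper": -0.4, "dp": [0.0, -0.0, 0.5], "rot": [0.0, -0.0, -0.0]}, {"gripper": -0.4, "dp": [0.0, -0.0, 0.5], "rot": [0.0, -0.0, -0.0]}, {"gripper": -0.4, "dp": [0.0, -0.0, 0.5], "rot": [0.0, -0.0, -0.0]}]
[{"gripper": -0.4, "dp": [0.0, -0.0, 0.5], "rot": [0.0, -0.0, -0.0]}]
```

Emit:
{"op": "jog_arm", "data": {"targets": [{"gripper": -0.4,"dp": [-0.38,-0.42,0.33],"rot": [0,0,-0.67]},{"gripper": -0.4,"dp": [-0.33,-0.46,0.33],"rot": [0,0,-0.67]},{"gripper": -0.4,"dp": [-0.27,-0.5,0.33],"rot": [0,0,-0.67]},{"gripper": -0.4,"dp": [-0.21,-0.53,0.32],"rot": [0,0,-0.67]},{"gripper": -0.4,"dp": [-0.14,-0.54,0.33],"rot": [-0.01,-0.01,-0.66]},{"gripper": -0.4,"dp": [-0.05,-0.52,0.42],"rot": [0,0,-0.65]},{"gripper": -0.4,"dp": [0.02,-0.53,0.41],"rot": [0,0,-0.65]},{"gripper": -0.4,"dp": [0.07,-0.52,0.42],"rot": [0,0,-0.65]},{"gripper": -0.4,"dp": [0.13,-0.5,0.41],"rot": [0,0.01,-0.65]},{"gripper": -0.4,"dp": [0,0,0],"rot": [0,0,0]}]}}

```text
time: 7.5
position: [0.3981, 0.302, 0.1975]
ee_rot: [[0.56, 0.828, -0.002], [0.828, -0.56, -0.004], [-0.004, 0.0, -1.0]]
wrist_force: [0.4, -0.3, -0.3]
grip_width: 0.701
gripper_force: 0.0
```

Run:
```python
from h import *
from scipy.optimize import least_squares
st()
p,d,X,*_=grab('wrist','wrist3.png')
with np.errstate(invalid='ignore'):
    b=(abs(X[...,2]-.088)<.004)&(np.hypot(X[...,0]-.4525,X[...,1]-.266)<.085)
P=X[b];print(len(P),P.min(0),P.max(0))
f=least_squares(lambda q:np.hypot(P[:,0]-q[0],P[:,1]-q[1])-.066,[.4525,.266],loss='soft_l1',f_scale=.003);print(f.x,np.abs(f.fun).mean())
C=f.x;a=np.radians(146)
plan([(C[0]+.066*np.cos(a),C[1]+.066*np.sin(a),.08,-34,4)],-.4)
```

```text
7.5 [0.3981 0.302  0.1975] [[0.56, 0.828, -0.002], [0.828, -0.56, -0.004], [-0.004, 0.0, -1.0]] [ 0.4 -0.3 -0.3] 0.7010389242967768 0.0 [-1.31  0.17  0.67  1.81 -0.11  1.21 -1.2 ]
5417 [0.38188105 0.19721793 0.08400183] [0.52157363 0.33722405 0.09120462]
[0.45125235 0.26798085] 0.0021464697867924036
[{"gripper": -0.4, "dp": [0.01, -0.02, 0.49], "rot": [0.0, 0.0, -0.01]}, {"gripper": -0.4, "dp": [0.01, -0.02, 0.5], "rot": [0.0, 0.0, -0.01]}, {"gripper": -0.4, "dp": [0.01, -0.02, 0.49], "rot": [0.0, 0.01, -0.01]}, {"gripper": -0.4, "dp": [-0.0, -0.02, 0.5], "rot": [0.01, 0.0, -0.0]}]
```

Emit:
{"op": "jog_arm", "data": {"targets": [{"gripper": -0.4,"dp": [0.01,-0.02,0.49],"rot": [0,0,0]},{"gripper": -0.4,"dp": [0.01,-0.02,0.5],"rot": [0,0,0]},{"gripper": -0.4,"dp": [0.01,-0.02,0.48],"rot": [0,0,0]},{"gripper": -0.4,"dp": [0,0,0.47],"rot": [0,0,0]},{"gripper": 1,"dp": [0,0,0],"rot": [0,0,0]},{"gripper": 1,"dp": [0,0,0],"rot": [0,0,0]},{"gripper": 1,"dp": [0,0,0],"rot": [0,0,0]},{"gripper": 1,"dp": [0,0,0],"rot": [0,0,0]},{"gripper": 1,"dp": [0,0,0],"rot": [0,0,0]}]}}

```text
time: 8.68
position: [0.3987, 0.3055, 0.0847]
ee_rot: [[0.562, 0.827, 0.003], [0.827, -0.562, 0.001], [0.003, 0.002, -1.0]]
wrist_force: [0.8, -1.9, 8.8]
grip_width: 0.081
gripper_force: 59.3
```

Run:
```python
from h import *
st()
# dispenser frame u=-x dir at 176.3; check hand poses for carry
s=arm.state();p=np.array(s['position']);R=np.array(s['ee_rot'])
C0=np.array([.4515,.2672]);print('hand-axis dist',np.linalg.norm(p[:2]-C0))
```

```text
8.675 [0.3987 0.3055 0.0847] [[0.562, 0.827, 0.003], [0.827, -0.562, 0.001], [0.003, 0.002, -1.0]] [ 0.8 -1.9  8.8] 0.08120429495681906 59.291192293167114 [-1.26  0.31  0.64  1.93 -0.22  0.96 -1.12]
hand-axis dist 0.06524590929337204
```

```bash
cat >> h.py <<'E'
A=np.array([.664,-.004]);TH=176.3
def W(cx,cy,a,z,n):
    t=np.radians(TH-180);C=A+np.array([cx*np.cos(t)-cy*np.sin(t),cx*np.sin(t)+cy*np.cos(t)])
    h=np.radians(TH-a);p=C+.0655*np.array([np.cos(h),np.sin(h)])
    print('C',C.round(3),'tcp',p.round(3),'r',np.hypot(*p).round(4))
    return (p[0],p[1],z,TH-180-a,n)
E
python3 - <<'E'
from h import *
plan([(.3987,.3055,.117,-34.2,2),W(-.186,.09,32,.117,6),W(-.186,.055,32,.073,2),W(-.186,0,30,.073,4)],1)
E
```

```text
C [0.484 0.098] tcp [0.431 0.136] r 0.452
C [0.482 0.063] tcp [0.429 0.101] r 0.4405
C [0.478 0.008] tcp [0.424 0.044] r 0.4262
[{"gripper": 1, "dp": [0.0, 0.0, -0.27], "rot": [0.01, -0.01, -0.0]}, {"gripper": 1, "dp": [0.0, 0.0, -0.27], "rot": [0.0, -0.01, -0.0]}, {"gripper": 1, "dp": [-0.34, 0.34, 0.0], "rot": [0.0, 0.0, 0.02]}, {"gripper": 1, "dp": [-0.34, 0.34, 0.0], "rot": [0.0, 0.0, 0.03]}, {"gripper": 1, "dp": [-0.33, 0.34, 0.0], "rot": [0.0, 0.0, 0.02]}, {"gripper": 1, "dp": [-0.34, 0.34, 0.0], "rot": [0.0, 0.0, 0.03]}, {"gripper": 1, "dp": [-0.33, 0.35, 0.0], "rot": [0.0, 0.0, 0.02]}, {"gripper": 1, "dp": [-0.33, 0.35, 0.0], "rot": [0.0, 0.0, 0.03]}, {"gripper": 1, "dp": [-0.25, 0.15, 0.37], "rot": [0.0, 0.0, -0.0]}, {"gripper": 1, "dp": [-0.24, 0.15, 0.37], "rot": [0.0, 0.0, -0.0]}, {"gripper": 1, "dp": [-0.2, 0.12, -0.0], "rot": [0.0, 0.0, -0.05]}, {"gripper": 1, "dp": [-0.21, 0.12, -0.0], "rot": [0.0, 0.0, -0.05]}]
[{"gripper": 1, "dp": [-0.21, 0.12, -0.0], "rot": [0.0, 0.0, -0.05]}, {"gripper": 1, "dp": [-0.21, 0.12, -0.0], "rot": [0.0, 0.0, -0.05]}]
```

Emit:
{"op": "jog_arm", "data": {"targets": [{"gripper": 1,"dp": [0,0,-0.27],"rot": [0,0,0]},{"gripper": 1,"dp": [0,0,-0.27],"rot": [0,0,0]},{"gripper": 1,"dp": [-0.34,0.34,0],"rot": [0,0,0.02]},{"gripper": 1,"dp": [-0.34,0.34,0],"rot": [0,0,0.03]},{"gripper": 1,"dp": [-0.33,0.34,0],"rot": [0,0,0.02]},{"gripper": 1,"dp": [-0.34,0.34,0],"rot": [0,0,0.03]},{"gripper": 1,"dp": [-0.33,0.35,0],"rot": [0,0,0.02]},{"gripper": 1,"dp": [-0.33,0.35,0],"rot": [0,0,0.03]},{"gripper": 1,"dp": [-0.25,0.15,0.37],"rot": [0,0,0]},{"gripper": 1,"dp": [-0.24,0.15,0.37],"rot": [0,0,0]},{"gripper": 1,"dp": [0,0,0],"rot": [0,0,0]}]}}

```text
time: 10.05
position: [0.4261, 0.0997, 0.0708]
ee_rot: [[0.586, 0.811, -0.002], [0.811, -0.586, -0.002], [-0.003, -0.001, -1.0]]
wrist_force: [-0.5, -0.3, -2.7]
grip_width: 0.078
gripper_force: 58.8
```

Run:
```python
from h import *
st()
for n in ['side']:
    p,d,X,*_=grab(n,n+'4.png')
    cv2.imwrite('pics/side4c.png',cv2.resize(p[140:300,180:380,::-1],None,fx=4,fy=3.75))
    with np.errstate(invalid='ignore'):
        R=X[(X[...,0]>.38)&(X[...,0]<.58)&(X[...,1]>-.02)&(X[...,1]<.16)&(X[...,2]>.065)&(X[...,2]<.092)]
    print(len(R),R.min(0),R.max(0),np.percentile(R[:,2],90))
plan([W(-.186,0,30,.073,4)],1)
```

```text
10.05 [0.4261 0.0997 0.0708] [[0.586, 0.811, -0.002], [0.811, -0.586, -0.002], [-0.003, -0.001, -1.0]] [-0.5 -0.3 -2.7] 0.07819059753860523 58.80105972290039 [-1.01  0.21  0.78  2.1  -0.19  0.9  -0.75]
342 [ 0.40841142 -0.0109273   0.06510228] [0.55401656 0.1222999  0.09197021] 0.0773353250046442
C [0.478 0.008] tcp [0.424 0.044] r 0.4262
[{"gripper": 1, "dp": [-0.2, 0.13, -0.01], "rot": [0.0, 0.0, -0.05]}, {"gripper": 1, "dp": [-0.2, 0.12, -0.0], "rot": [0.0, 0.0, -0.05]}, {"gripper": 1, "dp": [-0.2, 0.12, -0.01], "rot": [0.0, 0.0, -0.05]}, {"gripper": 1, "dp": [-0.2, 0.13, -0.0], "rot": [0.0, 0.01, -0.06]}]
```

View pics/side4c.png

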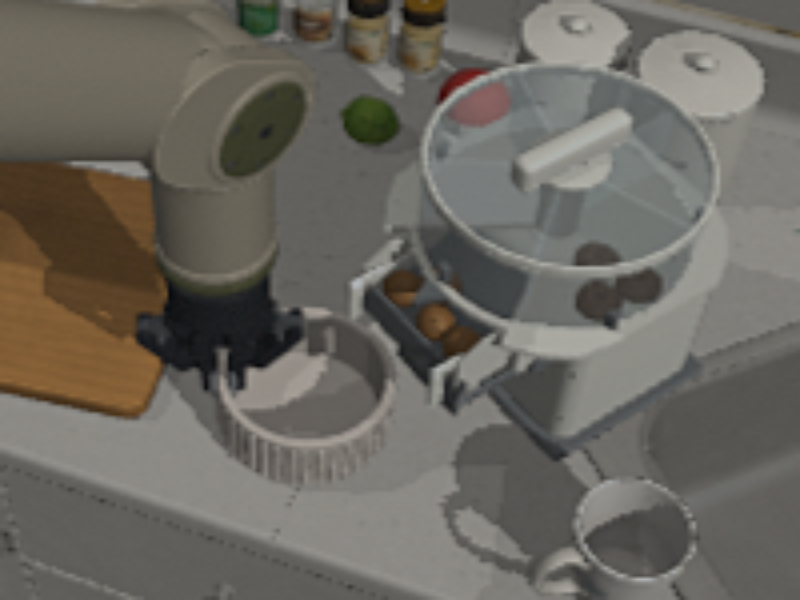

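Emit:
{"op": "jog_arm", "data": {"targets": [{"gripper": 1,"dp": [-0.2,0.13,0],"rot": [0,0,-0.05]},{"gripper": 1,"dp": [-0.2,0.12,0],"rot": [0,0,-0.05]},{"gripper": 1,"dp": [-0.2,0.12,0],"rot": [0,0,-0.05]},{"gripper": 1,"dp": [-0.2,0.13,0],"rot": [0,0,-0.05]},{"gripper": 1,"dp": [0,0,0],"rot": [0,0,0]}]}}

```text
time: 10.72
position: [0.4243, 0.043, 0.0714]
ee_rot: [[0.557, 0.831, 0.0], [0.831, -0.557, -0.001], [-0.0, 0.001, -1.0]]
wrist_force: [0.5, -0.3, -2.2]
grip_width: 0.076
gripper_force: 58.8
```

Run:
```python
from h import *
st()
p,d,X,*_=grab('top','top5.png')
with np.errstate(invalid='ignore'):
    m=(X[...,0]>.38)&(X[...,0]<.56)&(X[...,1]>-.09)&(X[...,1]<.1)&(X[...,2]>.066)&(X[...,2]<.085)
R=X[m];print(len(R),R.min(0),R.max(0))
plan([W(-.156,0,15,.073,5)],1)
```

```text
10.725 [0.4243 0.043  0.0714] [[0.557, 0.831, 0.0], [0.831, -0.557, -0.001], [-0.0, 0.001, -1.0]] [ 0.5 -0.3 -2.2] 0.07609978670187617 58.810322284698486 [-0.93  0.18  0.82  2.13 -0.17  0.89 -0.6 ]
94 [ 0.44864668 -0.06059652  0.06623115] [0.5303046  0.07272458 0.07802777]
C [0.508 0.006] tcp [0.446 0.027] r 0.4471
[{"gripper": 1, "dp": [-0.01, 0.09, -0.01], "rot": [0.0, 0.0, -0.3]}, {"gripper": 1, "dp": [-0.01, 0.09, -0.0], "rot": [0.0, 0.0, -0.3]}, {"gripper": 1, "dp": [-0.01, 0.09, -0.01], "rot": [0.0, 0.0, -0.3]}, {"gripper": 1, "dp": [-0.02, 0.09, -0.0], "rot": [0.0, 0.0, -0.3]}, {"gripper": 1, "dp": [-0.03, 0.09, -0.01], "rot": [0.0, 0.0, -0.31]}]
```

Emit:
{"op": "jog_arm", "data": {"targets": [{"gripper": 1,"dp": [-0.01,0.09,0],"rot": [0,0,-0.3]},{"gripper": 1,"dp": [-0.01,0.09,0],"rot": [0,0,-0.3]},{"gripper": 1,"dp": [-0.01,0.09,0],"rot": [0,0,-0.3]},{"gripper": 1,"dp": [-0.02,0.09,0],"rot": [0,0,-0.3]},{"gripper": 1,"dp": [-0.03,0.09,0],"rot": [0,0,-0.3]},{"gripper": 1,"dp": [0,0,0],"rot": [0,0,0]},{"gripper": 1,"dp": [0,0,0],"rot": [0,0,0]},{"gripper": 1,"dp": [0,0,0],"rot": [0,0,0]},{"gripper": 1,"dp": [0,0,0],"rot": [0,0,0]}]}}

```text
time: 11.9
position: [0.4432, 0.028, 0.0699]
ee_rot: [[0.32, 0.947, -0.006], [0.947, -0.32, -0.001], [-0.003, -0.005, -1.0]]
wrist_force: [-6.1, -0.9, -5.0]
grip_width: 0.08
gripper_force: 59.8
```

Run:
```python
from h import *
st()
p,d,X,*_=grab('side')
cv2.imwrite('pics/side6c.png',cv2.resize(p[180:270,220:340,::-1],None,fx=6,fy=6,interpolation=cv2.INTER_CUBIC))
```

```text
11.9 [0.4432 0.028  0.0699] [[0.32, 0.947, -0.006], [0.947, -0.32, -0.001], [-0.003, -0.005, -1.0]] [-6.1 -0.9 -5. ] 0.07969594310467684 59.83339726924896 [-0.83  0.23  0.78  2.09 -0.2   0.91 -0.26]
```

View pics/side6c.png

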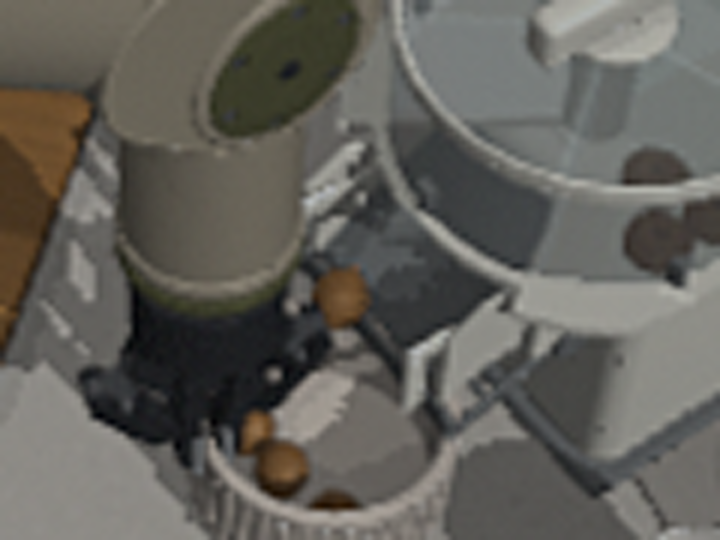

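Run:
```python
from h import *
st()
p,d,X,T,K,D=grab('side')
q=X[227:232,274:279].reshape(-1,3)
c=np.nanmedian(q,0);v=c-T[:3,3];c=c+v/np.linalg.norm(v)*.0155
t=np.radians(TH-180);Rm=np.array([[np.cos(t),np.sin(t)],[-np.sin(t),np.cos(t)]])
print('walnut surf/centre',np.nanmedian(q,0),c,'disp',Rm@(c[:2]-A),c[2])
p2,*_=grab('wrist')
o=np.hstack([cv2.resize(p[200:250,250:300,::-1],(380,380),interpolation=cv2.INTER_CUBIC),cv2.resize(p2[:,:,::-1],(420,315),interpolation=cv2.INTER_AREA)[:380] if 0 else cv2.copyMakeBorder(cv2.resize(p2[:,:,::-1],(420,315)),0,65,0,0,cv2.BORDER_CONSTANT)])
cv2.imwrite('pics/mix7.png',o)
```

```text
11.95 [0.4432 0.028  0.0699] [[0.32, 0.947, -0.006], [0.947, -0.32, -0.001], [-0.003, -0.005, -1.0]] [-5.4 -0.9 -5.6] 0.07740095889786015 59.83345806598663 [-0.83  0.23  0.78  2.09 -0.2   0.91 -0.26]
walnut surf/centre [0.51658756 0.01439242 0.14567412] [0.52270457 0.02077125 0.13294059] disp [-0.14259947  0.01560149] 0.13294058503308484
```

View pics/mix7.png

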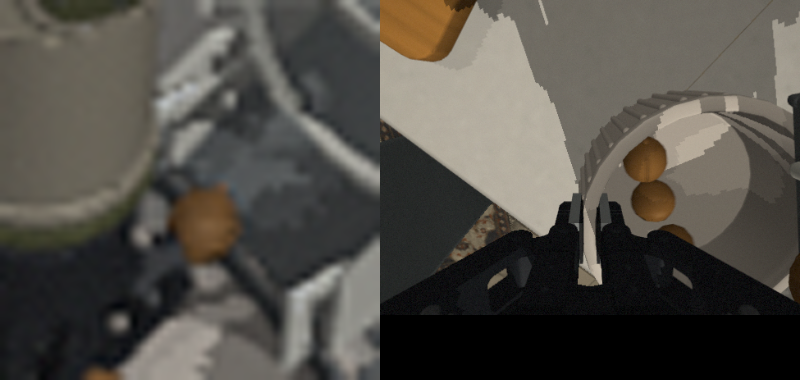

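Run:
```python
from h import *
plan([W(-.157,0,-3,.0725,4),W(-.157,0,-25,.0725,4)],1)
```

```text
C [0.507 0.006] tcp [0.442 0.007] r 0.4419
C [0.507 0.006] tcp [ 0.446 -0.018] r 0.4467
[{"gripper": 1, "dp": [-0.09, 0.02, -0.01], "rot": [-0.01, 0.0, -0.45]}, {"gripper": 1, "dp": [-0.08, 0.02, -0.01], "rot": [-0.01, 0.0, -0.45]}, {"gripper": 1, "dp": [-0.09, 0.01, -0.01], "rot": [-0.01, 0.01, -0.45]}, {"gripper": 1, "dp": [-0.09, 0.0, -0.01], "rot": [-0.0, 0.0, -0.45]}, {"gripper": 1, "dp": [-0.1, 0.02, -0.0], "rot": [-0.0, 0.0, -0.55]}, {"gripper": 1, "dp": [-0.1, 0.01, -0.0], "rot": [-0.0, 0.0, -0.55]}, {"gripper": 1, "dp": [-0.11, -0.0, -0.0], "rot": [-0.0, 0.0, -0.55]}, {"gripper": 1, "dp": [-0.1, -0.01, -0.0], "rot": [-0.0, 0.0, -0.55]}]
```

Emit:
{"op": "jog_arm", "data": {"targets": [{"gripper": 1,"dp": [-0.09,0.01,0],"rot": [0,0,-0.45]},{"gripper": 1,"dp": [-0.08,0.01,0],"rot": [0,0,-0.45]},{"gripper": 1,"dp": [-0.09,0.01,0],"rot": [0,0,-0.45]},{"gripper": 1,"dp": [-0.09,0,0],"rot": [0,0,-0.45]},{"gripper": 1,"dp": [-0.1,0,0],"rot": [0,0,-0.55]},{"gripper": 1,"dp": [-0.1,0,0],"rot": [0,0,-0.55]},{"gripper": 1,"dp": [-0.11,0,0],"rot": [0,0,-0.55]},{"gripper": 1,"dp": [-0.1,0,0],"rot": [0,0,-0.55]},{"gripper": 1,"dp": [0,0,0],"rot": [0,0,0]},{"gripper": 1,"dp": [0,0,0],"rot": [0,0,0]}]}}

```text
time: 13.3
position: [0.4457, -0.0169, 0.0707]
ee_rot: [[-0.362, 0.932, -0.002], [0.932, 0.362, -0.001], [-0.0, -0.002, -1.0]]
wrist_force: [-3.6, -0.0, -6.5]
grip_width: 0.081
gripper_force: 59.7
```

Run:
```python
from h import *
st()
p,d,X,T,K,D=grab('side');p2,*_=grab('top')
o=np.hstack([cv2.resize(p[190:260,220:310,::-1],(540,420),interpolation=cv2.INTER_CUBIC),cv2.resize(p2[180:250,270:310,::-1],(240,420),interpolation=cv2.INTER_CUBIC)])
cv2.imwrite('pics/mix8.png',o)
h=cv2.cvtColor(p,cv2.COLOR_RGB2HSV);m=((h[...,0]>8)&(h[...,0]<20)&(h[...,1]>110)).astype(np.uint8)
n,l,s,c=cv2.connectedComponentsWithStats(m)
t=np.radians(TH-180);Rm=np.array([[np.cos(t),np.sin(t)],[-np.sin(t),np.cos(t)]])
for i in range(1,n):
    if s[i,4]>12 and 215<c[i,0]<330 and 180<c[i,1]<280:
        q=np.nanmedian(X[l==i],0);print(c[i],s[i,4],q,Rm@(q[:2]-A))
```

```text
13.3 [ 0.4457 -0.0169  0.0707] [[-0.362, 0.932, -0.002], [0.932, 0.362, -0.001], [-0.0, -0.002, -1.0]] [-3.6 -0.  -6.5] 0.08130821429096234 59.69533681869507 [-0.65  0.22  0.69  2.08 -0.17  0.9   0.5 ]
[283.75 249.17] 100 [ 0.53916174 -0.00449169  0.03552107] [-0.12454632 -0.00854677]
```

View pics/mix8.png

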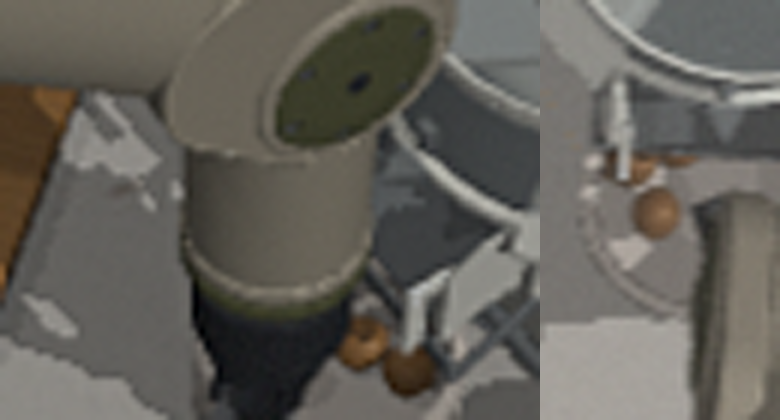

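```bash
cat >> h.py <<'E'
def nuts(n):
    p,d,X,T,K,D=grab(n)
    h=cv2.cvtColor(p,cv2.COLOR_RGB2HSV);m=((h[...,0]>5)&(h[...,0]<20)&(h[...,1]>90)&(h[...,2]>40)).astype(np.uint8)
    N,l,s,c=cv2.connectedComponentsWithStats(m)
    t=np.radians(TH-180);Rm=np.array([[np.cos(t),np.sin(t)],[-np.sin(t),np.cos(t)]])
    for i in range(1,N):
        if s[i,4]>15:
            q=np.nanmedian(X[l==i],0)
            if .2<q[0]<.8 and abs(q[1])<.5: print(n,c[i].round(),s[i,:5],q.round(3),(Rm@(q[:2]-A)).round(3))
E
python3 - <<'E'
from h import *
for n in ['wrist','top','side']: nuts(n)
plan([W(-.164,0.002,-10,.0725,2),W(-.178,.01,8,.0725,2),W(-.185,.03,28,.0725,3),W(-.183,.09,32,.075,3)],1)
E
```

```text
wrist [416. 223.] [ 352  156  114  154 9646] [0.528 0.025 0.037] [-0.137  0.021]
top [198. 252.] [ 138  197  118  113 6475] [0.368 0.349 0.021] [-0.318  0.333]
top [289. 214.] [286 211   7   7  40] [0.503 0.03  0.04 ] [-0.162  0.023]
side [272. 137.] [267 134  10   7  53] [0.797 0.368 0.096] [0.109 0.38 ]
side [258. 147.] [254 143   9   8  42] [0.766 0.41  0.029] [0.075 0.42 ]
side [269. 153.] [267 152   6   4  17] [0.781 0.362 0.024] [0.094 0.372]
side [178. 221.] [ 117  196  116   55 4087] [0.34  0.304 0.02 ] [-0.343  0.287]
side [284. 248.] [278 241  15  15 110] [ 0.542 -0.004  0.036] [-0.122 -0.008]
C [0.5   0.009] tcp [0.435 0.001] r 0.4354
C [0.487 0.017] tcp [0.423 0.031] r 0.424
C [0.481 0.038] tcp [0.426 0.072] r 0.4317
C [0.487 0.098] tcp [0.434 0.136] r 0.4548
[{"gripper": 1, "dp": [0.18, -0.03, -0.01], "rot": [-0.0, 0.0, 0.75]}, {"gripper": 1, "dp": [0.17, -0.05, -0.02], "rot": [-0.01, 0.0, 0.75]}, {"gripper": 1, "dp": [0.25, -0.08, 0.0], "rot": [0.0, 0.0, 0.9]}, {"gripper": 1, "dp": [0.24, -0.11, 0.0], "rot": [0.0, 0.0, 0.9]}, {"gripper": 1, "dp": [0.23, -0.03, 0.0], "rot": [0.0, 0.0, 0.67]}, {"gripper": 1, "dp": [0.23, -0.06, 0.0], "rot": [0.0, 0.0, 0.66]}, {"gripper": 1, "dp": [0.21, -0.09, 0.0], "rot": [0.0, 0.0, 0.67]}, {"gripper": 1, "dp": [0.33, -0.14, -0.01], "rot": [0.0, 0.0, 0.13]}, {"gripper": 1, "dp": [0.32, -0.15, -0.01], "rot": [0.0, 0.0, 0.13]}, {"gripper": 1, "dp": [0.32, -0.16, -0.02], "rot": [0.01, 0.0, 0.14]}]
```

Emit:
{"op": "jog_arm", "data": {"targets": [{"gripper": 1,"dp": [0.18,-0.03,0],"rot": [0,0,0.75]},{"gripper": 1,"dp": [0.17,-0.05,0],"rot": [0,0,0.75]},{"gripper": 1,"dp": [0.25,-0.08,0],"rot": [0,0,0.9]},{"gripper": 1,"dp": [0.24,-0.11,0],"rot": [0,0,0.9]},{"gripper": 1,"dp": [0.23,-0.03,0],"rot": [0,0,0.67]},{"gripper": 1,"dp": [0.23,-0.06,0],"rot": [0,0,0.66]},{"gripper": 1,"dp": [0.21,-0.09,0],"rot": [0,0,0.67]},{"gripper": 1,"dp": [0.33,-0.14,0],"rot": [0,0,0.13]},{"gripper": 1,"dp": [0.32,-0.15,0],"rot": [0,0,0.13]},{"gripper": 1,"dp": [0.32,-0.16,0],"rot": [0,0,0.14]},{"gripper": 1,"dp": [0,0,0],"rot": [0,0,0]},{"gripper": 1,"dp": [0,0,0],"rot": [0,0,0]}]}}

```text
time: 15.05
position: [0.4359, 0.1354, 0.0717]
ee_rot: [[0.584, 0.812, 0.002], [0.812, -0.584, -0.0], [0.001, 0.002, -1.0]]
wrist_force: [-0.6, -0.8, -3.3]
grip_width: 0.077
gripper_force: 59.7
```

Run:
```python
from h import *
st()
for n in ['wrist','top','side']: nuts(n)
p,*_=grab('side');p2,*_=grab('wrist')
o=np.hstack([cv2.resize(p[170:280,210:330,::-1],(400,366),interpolation=cv2.INTER_CUBIC),cv2.resize(p2[:,140:,::-1],(355,366))])
cv2.imwrite('pics/mix9.png',o)
# return: dish to (.443,.279), yaw -34
h=np.radians(146);G=np.array([.443,.279])+.0655*np.array([np.cos(h),np.sin(h)])
s=arm.state()['position'];plan([(s[0],s[1],.118,-36,2),(G[0],G[1],.118,-34,6),(G[0],G[1],.0855,-34,3)],1)
```

```text
15.05 [0.4359 0.1354 0.0717] [[0.584, 0.812, 0.002], [0.812, -0.584, -0.0], [0.001, 0.002, -1.0]] [-0.6 -0.8 -3.3] 0.07681998152538108 59.7055059671402 [-1.02  0.25  0.73  2.06 -0.21  0.91 -0.8 ]
wrist [109. 123.] [    0     0   248   277 55416] [0.404 0.231 0.021] [-0.274  0.218]
wrist [417. 202.] [ 348  150  121  108 7669] [0.519 0.108 0.04 ] [-0.152  0.102]
wrist [403. 270.] [ 375  245   56   51 2240] [0.492 0.073 0.039] [-0.177  0.065]
top [190. 127.] [185 122  11  11  95] [0.8   0.372 0.097] [0.111 0.384]
top [194. 252.] [ 138  197  103  113 6041] [0.362 0.358 0.021] [-0.325  0.342]
top [267. 205.] [265 202   7   7  30] [0.533 0.106 0.041] [-0.138  0.101]
top [275. 208.] [273 205   5   7  18] [0.523 0.078 0.037] [-0.146  0.073]
top [264. 213.] [260 210   8   8  41] [0.503 0.117 0.042] [-0.168  0.11 ]
top [277. 216.] [275 214   6   5  16] [0.496 0.071 0.04 ] [-0.172  0.064]
side [272. 137.] [267 134  10   8  55] [0.795 0.37  0.095] [0.107 0.382]
side [258. 147.] [254 143   9   8  43] [0.765 0.408 0.03 ] [0.074 0.418]
side [173. 213.] [ 115  175  108   76 5102] [0.344 0.352 0.021] [-0.342  0.334]
side [258. 234.] [248 226  21  21 217] [0.511 0.091 0.039] [-0.159  0.085]
[{"gripper": 1, "dp": [-0.0, 0.0, -0.39], "rot": [0.0, 0.0, 0.01]}, {"gripper": 1, "dp": [-0.0, 0.0, -0.39], "rot": [0.0, 0.0, 0.01]}, {"gripper": 1, "dp": [0.33, -0.4, -0.0], "rot": [0.0, 0.0, -0.03]}, {"gripper": 1, "dp": [0.33, -0.4, -0.0], "rot": [0.0, 0.0, -0.03]}, {"gripper": 1, "dp": [0.34, -0.39, -0.0], "rot": [0.0, 0.0, -0.03]}, {"gripper": 1, "dp": [0.34, -0.39, -0.0], "rot": [0.0, 0.0, -0.04]}, {"gripper": 1, "dp": [0.34, -0.39, -0.0], "rot": [0.0, 0.0, -0.03]}, {"gripper": 1, "dp": [0.33, -0.4, -0.0], "rot": [0.0, 0.0, -0.04]}, {"gripper": 1, "dp": [0.0, 0.0, 0.18], "rot": [0.0, 0.0, 0.0]}, {"gripper": 1, "dp": [0.0, 0.0, 0.18], "rot": [0.0, 0.0, 0.0]}, {"gripper": 1, "dp": [0.0, 0.0, 0.18], "rot": [0.0, 0.0, 0.0]}]
```

View pics/mix9.png

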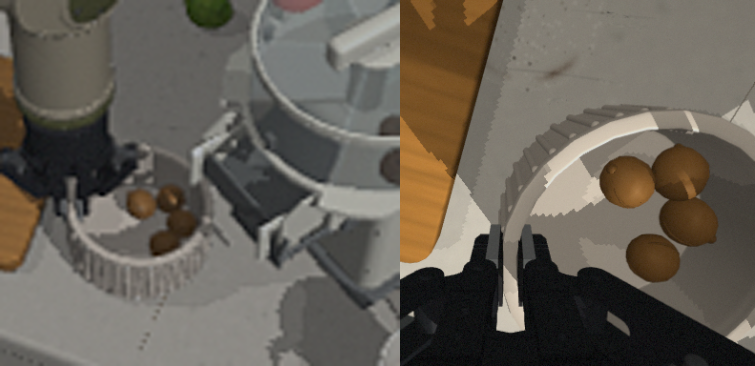

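All four walnuts lie in the dish (wrist view 627,180 / 680,172 / 688,222 / 652,257) and the gate is shut. Next I carry the dish back.

Emit:
{"op": "jog_arm", "data": {"targets": [{"gripper": 1,"dp": [0,0,-0.39],"rot": [0,0,0]},{"gripper": 1,"dp": [0,0,-0.39],"rot": [0,0,0]},{"gripper": 1,"dp": [0.33,-0.4,0],"rot": [0,0,-0.03]},{"gripper": 1,"dp": [0.33,-0.4,0],"rot": [0,0,-0.03]},{"gripper": 1,"dp": [0.34,-0.39,0],"rot": [0,0,-0.03]},{"gripper": 1,"dp": [0.34,-0.39,0],"rot": [0,0,-0.03]},{"gripper": 1,"dp": [0.34,-0.39,0],"rot": [0,0,-0.03]},{"gripper": 1,"dp": [0.33,-0.4,0],"rot": [0,0,-0.03]},{"gripper": 1,"dp": [0,0,0.18],"rot": [0,0,0]},{"gripper": 1,"dp": [0,0,0.18],"rot": [0,0,0]},{"gripper": 1,"dp": [0,0,0.1],"rot": [0,0,0]},{"gripper": 1,"dp": [0,0,0],"rot": [0,0,0]}]}}

```text
time: 16.8
position: [0.3877, 0.3147, 0.0897]
ee_rot: [[0.559, 0.829, -0.0], [0.829, -0.559, -0.002], [-0.002, 0.001, -1.0]]
wrist_force: [0.3, 0.3, -3.6]
grip_width: 0.077
gripper_force: 59.7
```

Emit:
{"op": "jog_arm", "data": {"targets": [{"gripper": 1,"dp": [0,0,0.05],"rot": [0,0,0]},{"gripper": 1,"dp": [0,0,0],"rot": [0,0,0]}]}}

```text
time: 17.05
position: [0.3879, 0.3159, 0.0876]
ee_rot: [[0.558, 0.83, 0.001], [0.83, -0.558, -0.0], [0.0, 0.001, -1.0]]
wrist_force: [-1.7, -1.5, 1.2]
grip_width: 0.074
gripper_force: 60.3
```

Emit:
{"op": "jog_arm", "data": {"targets": [{"gripper": 1,"dp": [0,0,0.02],"rot": [0,0,0]},{"gripper": 1,"dp": [0,0,0],"rot": [0,0,0]},{"gripper": 0.2,"dp": [0,0,0],"rot": [0,0,0]},{"gripper": 0.0,"dp": [0,0,0],"rot": [0,0,0]},{"gripper": 0.0,"dp": [0,0,0],"rot": [0,0,0]},{"gripper": 0.0,"dp": [0,0,-0.3],"rot": [0,0,0]},{"gripper": 0.0,"dp": [0,0,-0.7],"rot": [0,0,0]},{"gripper": 0.0,"dp": [0,0,-1],"rot": [0,0,0]},{"gripper": 0.0,"dp": [0,0,-0.8],"rot": [0,0,0]},{"gripper": 0.0,"dp": [0,0,0],"rot": [0,0,0]}]}}

```text
time: 18.3
position: [0.3892, 0.3171, 0.2578]
ee_rot: [[0.558, 0.83, 0.005], [0.83, -0.558, 0.005], [0.007, 0.001, -1.0]]
wrist_force: [-0.5, 0.1, -0.5]
grip_width: 0.502
gripper_force: 0.0
```

Run:
```python
from h import *
from scipy.optimize import least_squares
st()
for n in ['wrist','top']:
    p,d,X,*_=grab(n)
    with np.errstate(invalid='ignore'):
        b=(abs(X[...,2]-.088)<.006)&(np.hypot(X[...,0]-.443,X[...,1]-.279)<.085)
    P=X[b]
    f=least_squares(lambda q:np.hypot(P[:,0]-q[0],P[:,1]-q[1])-.066,[.443,.279],loss='soft_l1',f_scale=.003);C=f.x
    a=np.radians(36.9);v=C-[.364,.356]
    print(n,len(P),C,np.abs(f.fun).mean(),'board xy',v@[np.cos(a),np.sin(a)],v@[-np.sin(a),np.cos(a)])
    B=np.c_[P[:,:2]-C,np.ones(len(P))];print('tilt',np.linalg.lstsq(B,P[:,2],rcond=None)[0])
    h=cv2.cvtColor(p,cv2.COLOR_RGB2HSV)
    with np.errstate(invalid='ignore'):
        m=(np.hypot(X[...,0]-C[0],X[...,1]-C[1])<.06)&(h[...,1]>90)&(X[...,2]>.035)&(X[...,2]<.085)
    N,l,s,c=cv2.connectedComponentsWithStats(cv2.erode(m.astype(np.uint8),np.ones((3,3))) if n=='wrist' else m.astype(np.uint8))
    for i in range(1,N):
        if s[i,4]>5: print(s[i,4],np.nanmedian(X[l==i],0).round(3))
```

```text
18.3 [0.3892 0.3171 0.2578] [[0.558, 0.83, 0.005], [0.83, -0.558, 0.005], [0.007, 0.001, -1.0]] [-0.5  0.1 -0.5] 0.5016653720479608 0.0 [-1.34  0.11  0.65  1.72 -0.07  1.33 -1.27]
wrist 3910 [0.43863084 0.27937629] 0.0023115127523871777 board xy 0.013674715572148492 -0.10608466779913928
tilt [-0.00033712  0.00711273  0.08792355]
1054 [0.46  0.309 0.057]
490 [0.471 0.275 0.058]
452 [0.441 0.266 0.058]
top 282 [0.44082941 0.27765082] 0.0021882672262092742 board xy 0.01439686299288323 -0.10878457099682706
tilt [ 0.00180509 -0.00026361  0.08763409]
93 [0.464 0.306 0.056]
36 [0.475 0.272 0.059]
35 [0.444 0.262 0.057]
```

```bash
python3 -c "
from station import arm
print(arm.close_job())"
```

```text
the job is handed in; nothing more can be done
None
```

All four walnuts are in the dish, which stands upright on the board again. The gate looked shut, no figs fell, and the job is handed in at about 18 s of the 64 s; no verdict came back.

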